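# Find the stool foot's blind hole on the pin and hold it hole-up

## Task

The square wooden stool foot lying on the table has a blind hole in only one of its two ends. Find which by gently trying either end, with the foot held upright, straight down on the middle of the jig's steel pin (it slips over the pin only at the hole), then turn the foot so that the hole faces straight up and finish while still holding it there, upright and still, with the whole foot clear of everything and its middle at least 15 cm above the table. Leave the other things on the table where they are.

Things in the scene. Friction and masses are not known exactly. Their poses are not given: they have to be found in the camera images.
- foot_mid (a point): Middle of the loose brown wooden stool foot, 36 x 36 mm square and 64 mm long, 40 to 85 g, lying on a long side (this point 18 mm up) in any direction. x runs along its length, through both end faces (32 mm away); y and z square to its long sides. One end, not told whether +x or -x, has a central round blind hole 16 mm wide, 26 mm deep; the other is solid, else alike. Takes a 30 N grip.
- pin: Round steel pin, 10 mm thick, domed tip, 30 mm tall, fixed upright in the middle of the jig. Origin at its foot, on its axis, 18 mm above the table; z up, tip 48 mm above the table. An upright foot's solid end stops on the tip; its hole end slips 26 mm further down, till the tip meets the hole's bottom, its lower end then 4 mm above the jig.
- jig: Jig board of plywood, fixed to the table, 110 x 110 x 18 mm, with the steel pin in its middle. The origin is on the table under its centre, z up.
- screwdriver: Loose screwdriver lying on the table, 180 mm long, 26 mm thick; origin under its middle on the table, x along it. To be left alone.
- drive: Loose hard drive lying flat, 147 (x) x 102 (y) x 25 mm; origin under its centre on the table. To be left alone.
- cooler: Loose processor cooler with fan, 92 x 92 x 46 mm; origin under its centre on the table. To be left alone.
- mouse: Loose computer mouse, 100 (x) x 58 (y) x 34 mm; origin under its centre on the table. To be left alone.
- screw_tray: Loose divided tray, 100 (x) x 75 (y) x 25 mm; origin under its centre on the table. To be left alone.
- memory: Loose memory module lying flat, 30 (x) x 133 (y) x 7 mm; origin under its centre on the table. To be left alone.
- computer: Opened small computer, fixed at the left side of the table, 300 (x) x 280 (y) x 95 mm; origin under its centre on the table.
Things that resemble listed ones, but are neither listed nor needed, are in the scene too. Of the things shaped like the part that bears foot_mid, the wooden one is meant.

How it is judged:
On the way:
1. an end of the held foot, upright, is tried straight down on the pin (contact force between foot and pin above 0.4 N and horizontal distance between foot_mid and pin below 0.01 m and angle between the x axis of foot_mid and the z axis of pin, either way round below 0.2 rad and contact force between foot and the fingers above 0.5 N), for 0.1 s.
At the end, for the whole second after the job is handed in: The foot is held still between the fingers (speed under 0.03 m/s, turning under 0.3 rad/s), its blind hole facing straight up to within 0.2 rad (11 degrees), its middle at least 145 mm above the table, touching neither the pin, the jig, the computer nor the loose things (angle between foot_mid's own x axis and vertical above 2.94159 rad and height (world z) of foot_mid above 0.145 m and contact force between foot and the fingers above 0.5 N and distance between foot_mid and the grasp point below 0.05 m and contact force between foot and pin below 0.05 N and contact force between foot and jig below 0.05 N and contact force between foot and computer below 0.05 N and linear speed of foot below 0.03 m/s and angular speed of foot below 0.3 rad/s and contact force between foot and screwdriver below 0.05 N and contact force between foot and drive below 0.05 N and contact force between foot and cooler below 0.05 N and contact force between foot and mouse below 0.05 N and contact force between foot and screw_tray below 0.05 N and contact force between foot and memory below 0.05 N); the arm keeps its last pose, push and grip.
It fails at once if the foot is pressed on the pin or jig with more than 40 N (contact force between foot and pin above 40 N or contact force between foot and jig above 40 N).
It fails at once if one of the other loose things is shifted by more than 20 mm (distance of any of screwdriver, drive, cooler, mouse, screw_tray, memory from where it was at the start of the episode above 0.02 m).
It also fails if it takes over 72 s, if anything falls off the work surface, if the arm or the gripper's body presses on something with over 40 N, if the wrist force passes 120 N, or if a joint passes its speed limit or range.

## Robot

A 6-joint arm with a two-finger parallel gripper is mounted at the origin on the work surface. World frame = base frame: x ahead of the robot, y to its left, z up, the work surface at z = 0. Lengths are in m, angles in rad, forces in N, time in s.
With the tool pointing down it reaches from about 0.35 to 0.95 m from the base axis. Payload 17.4 kg.
Tool frame: the origin (TCP) lies midway between the tips of the shut fingers; the grasp point (between the pads) lies ctrl.grip_point_offset behind it (ctrl.grip_point_offset is the distance from the TCP to the grasp point, in m); z points along the fingers, y is the direction in which the jaws open and shut (so a half turn about z gives the same grasp; the last joint's range is limited). The gripper opens to 93 mm and grips with 3 to 60 N. Pads are 15 mm wide; open, the fingers measure 128 mm over their backs; the gripper's body (75 mm by 188 mm) begins 65 mm behind the grasp point.
Start: joints at [-1.293, 0.116, 1.442, -0, 1.584, -0.038], TCP at [0.21, -0.642, 0.219] pointing down, gripper open.
Joint ranges: [-2.83, 2.83], [-0.83, 2.19], [0.07, 2.5], [-1.14, 4.28], [0.01, 3], [-2.97, 2.97]. Speed limits (rad/s): [1.89, 1.89, 2.22, 3.14, 3.14, 3.14].

## Interface

Orientations are given as a 3x3 rotation matrix whose columns are the frame's x, y, z axes.
In Python, from station import telemetry, optics, ctrl gives the robot as it stands.
- The arm moves only by the shell command python3 -m crank 'ROWS'. ROWS is JSON, a list of rows, each a list of 5 numbers: the closure, from -1 (fully open) to 1 (shut), then the shift along the tool's x, y, z in cm, then the turn about the tool's z in degrees. A call has 1 to 12 rows; each row shifts and turns the pose as measured when the row begins, along the tool's axes as they then stand; what a row does not reach is not made up. A row lasts 1/8 s, in which the tool goes at most 62.5 mm and 10.7 degrees, less where a joint would pass 70% of its speed; a pose out of reach is approached as far as the arm can. A call is refused whole if a number of a shift passes 6.25 or a number of a turn 10.7, either way. A call with a gripper value outside its range is refused whole. The fingers move at their own pace and stop on an object; the grip force is fixed at half the most. Time passes only in rows, so rows that do not move let the fingers close. It gives the time, the measured TCP pose, the force and the opening at its end, in the units of the state.
- telemetry.sense(): the state, without advancing time (a new reading comes with each control period).
- optics.get_image(name): name is "side" or "top"; returns the picture (400x640x3 uint8, blue, green, red); there is no depth.
- optics.get_calibration(name): a dict with "fx", "fy", "cx", "cy" (pixels), "camera_from_world" (4x4, takes a point from world to camera coordinates). Camera axes: x right, y up, looking along -z (the intrinsics and any distortion apply to the point x, -y, -z); pixel columns grow to the right and rows downward; lengths in m; the calibration is good to about 2 mm. A picture is of the moment at which its call begins. get_calibration takes no time and is no camera call.
- ctrl.hand_in(): hands the job in, once; it reports no verdict.
The state is a dict: "time": time; "qpos": joint angles; "qd": joint speeds; "joint_efforts": joint torques, N m; "eef_pos": TCP position; "orientation": TCP orientation; "wrist_force": force on the tool from outside, world axes, zero at the start; "ft_torque": the same for the moment, N m; "width": finger opening in m.
Only numpy, scipy, OpenCV 4.12 (cv2) and the standard library are available. Lean on these libraries where they do the work, as an engineer would, in place of code of your own. Each camera call takes 0.05 s, during which the arm holds its last target. There are 200 camera calls.

## Working session

There is one attempt and no reset: what is moved stays moved. The work goes in short steps, Python scripts to look and compute and a shell command to move; the robot and the scene stay as the last step left them, time stands still between calls to the robot, and variables do not carry over. Pictures are saved under pics/ and viewed, about 8 in all and at most 12, crops included, and the job is handed in when it is done.

```bash
ls; mkdir -p pics; cat > h.py <<'E'
import numpy as np, cv2
from station import telemetry, optics, ctrl
def ray(cam,u,v):
    c=optics.get_calibration(cam); T=np.linalg.inv(c["camera_from_world"])
    d=T[:3,:3]@np.array([(u-c["cx"])/c["fx"],-(v-c["cy"])/c["fy"],-1.]); return T[:3,3],d
def onplane(cam,u,v,z):
    o,d=ray(cam,u,v); return o+d*(z-o[2])/d[2]
def proj(cam,p):
    c=optics.get_calibration(cam); q=np.array(c["camera_from_world"])@np.append(p,1)
    return np.array([c["cx"]+c["fx"]*q[0]/-q[2], c["cy"]-c["fy"]*q[1]/-q[2]])
E
python3 - <<'E'
from h import *
for n in("top","side"):
    cv2.imwrite(f"pics/{n}0.png",optics.get_image(n)); c=optics.get_calibration(n); print(n,c, ray(n,320,200))
print(telemetry.sense(),ctrl.grip_point_offset)
E
```

```text
pics
top {'fx': 503.1948511608527, 'fy': 503.1948511608527, 'cx': 323.9376021179102, 'cy': 208.90685967475076, 'camera_from_world': array([[ 1.92594028e-03, -9.99837456e-01, -1.79263167e-02,
         1.06741774e-01],
       [ 9.93444132e-01, -1.36019097e-04,  1.14318580e-01,
        -5.61269318e-01],
       [-1.14302436e-01, -1.80289649e-02,  9.93282392e-01,
        -1.69661728e+00],
       [ 0.00000000e+00,  0.00000000e+00,  0.00000000e+00,
         1.00000000e+00]])} (array([0.36345664, 0.07605983, 1.75129707]), array([ 0.13187194,  0.02585049, -0.99111861]))
side {'fx': 371.0423569247684, 'fy': 371.0423569247684, 'cx': 320.6827040803034, 'cy': 206.80891807975394, 'camera_from_world': array([[-9.90351819e-01, -1.38572973e-01,  8.97615069e-04,
         5.67259137e-01],
       [ 9.49405939e-02, -6.73773559e-01,  7.32813397e-01,
        -3.67343057e-02],
       [-1.00943342e-01,  7.25828301e-01,  6.80429070e-01,
        -1.33618347e+00],
       [ 0.00000000e+00,  0.00000000e+00,  0.00000000e+00,
         1.00000000e+00]])} (array([0.43039487, 1.02369596, 0.93558828]), array([ 0.10450779, -0.73793761, -0.66698302]))
{'time': 0.1, 'qpos': array([-1.29281107e+00,  1.16427209e-01,  1.44218260e+00, -2.12465096e-05,
        1.58399558e+00, -3.78076027e-02]), 'qd': array([-3.45848305e-04, -1.43246283e-03, -4.00628144e-03, -1.27871909e-03,
        1.16062483e-03,  3.34418575e-05]), 'joint_efforts': array([ 2.70002471e-03, -7.22885871e+01, -6.23866439e+01,  7.81475566e-02,
        2.27878819e-02, -4.03746685e-05]), 'eef_pos': array([ 0.20956658, -0.64145678,  0.21799614]), 'orientation': array([[ 9.50550527e-01,  3.10569810e-01, -2.98343905e-04],
       [ 3.10569952e-01, -9.50550034e-01,  9.68030987e-04],
       [ 1.70503898e-05, -1.01281902e-03, -9.99999487e-01]]), 'wrist_force': array([0.15044013, 0.00621291, 0.71741773]), 'ft_torque': array([0.05663843, 0.02852502, 0.01166722]), 'width': 0.0929007583893608} 0.0188
```

View pics/top0.png

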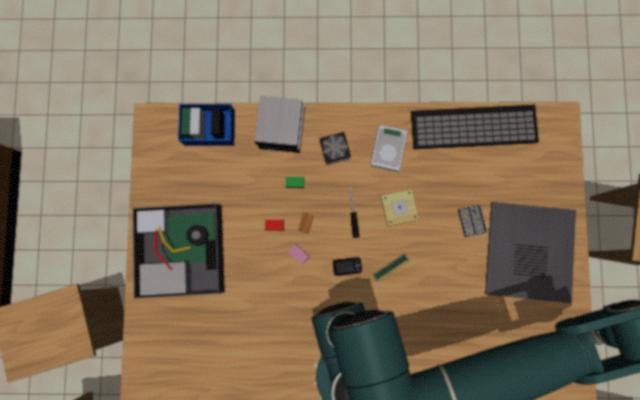

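View pics/side0.png

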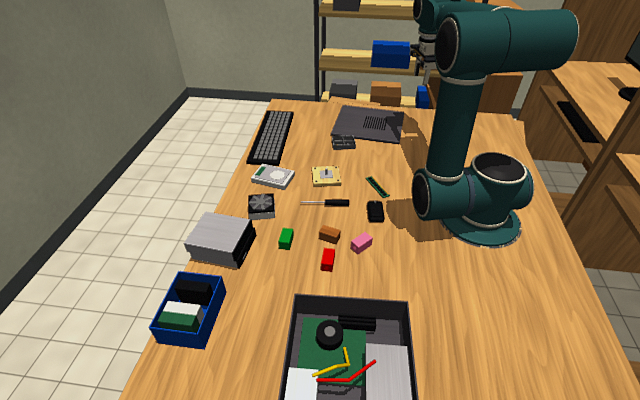

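Top view candidates for the foot: brown (306,222), red (275,225), green (295,182), pink (299,254). The only brown wooden block is the one at (306,222). The yellow jig with its pin is at (400,207) and the computer is at (180,250). I'll measure these and check the brown block in a crop.

```bash
cat > m.py <<'E'
from h import *
im=cv2.imread("pics/top0.png"); s=cv2.imread("pics/side0.png")
def blob(img,roi,hs):
    x0,y0,x1,y1=roi; hsv=cv2.cvtColor(img[y0:y1,x0:x1],cv2.COLOR_BGR2HSV)
    m=cv2.inRange(hsv,hs[0],hs[1]); c=max(cv2.findContours(m,0,2)[0],key=cv2.contourArea)
    return c+np.array([x0,y0])
print(cv2.cvtColor(im[222:223,306:307],40)[0,0],cv2.cvtColor(im[240:241,320:321],40)[0,0],cv2.cvtColor(im[193:194,395:396],40)[0,0])
E
python3 - <<'E'
from m import *
c=np.hstack([cv2.resize(im[205:240,290:325],(400,400),interpolation=0),cv2.resize(s[215:255,310:350],(400,400),interpolation=0)])
cv2.imwrite("pics/crop.png",c)
cv2.imwrite("pics/crop2.png",np.hstack([cv2.resize(im[180:235,370:425],(400,400),interpolation=0),cv2.resize(im[200:300,190:290],(400,400),interpolation=0)]))
for uv in[(222,207),(224,292),(222,250)]: print(onplane("top",*uv,0.095))
print("jig",onplane("top",400,207,.018),"foot",onplane("top",306,222,.036))
E
```

```text
[ 13 170 138] [ 15 127 163] [ 25  98 164]
[0.56048909 0.44538185 0.095     ]
[0.28113666 0.43179648 0.095     ]
[0.41781043 0.44178957 0.095     ]
jig [ 0.56952176 -0.15568145  0.018     ] foot [0.51572932 0.16853214 0.036     ]
```

View pics/crop.png

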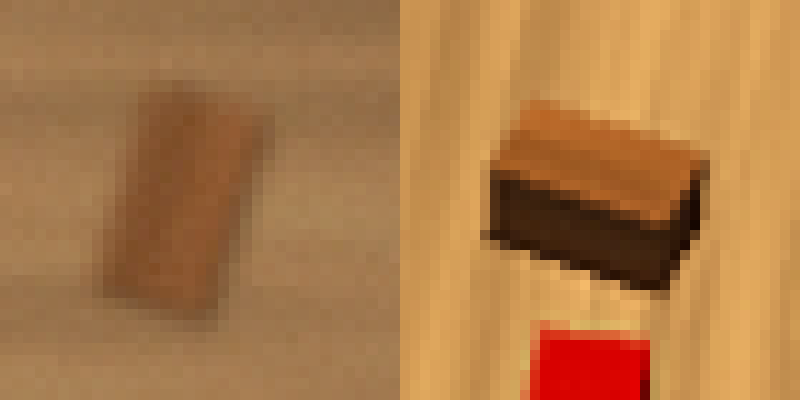

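View pics/crop2.png

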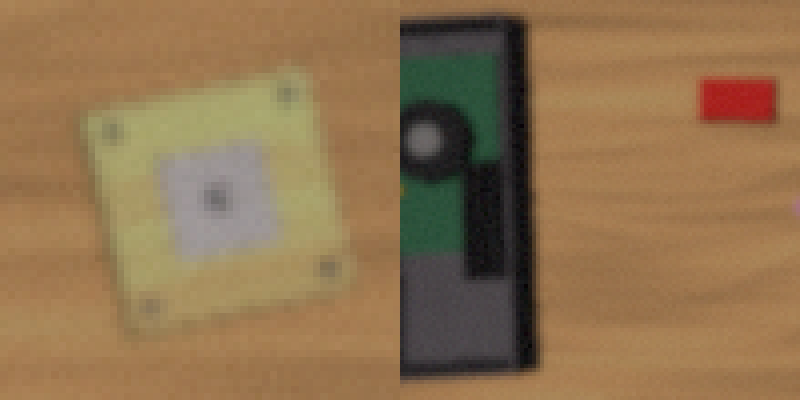

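The crop confirms a brown wood-grained block (top view ~(306.3,222.5), not red/pink/green). The pin shows as a dark dot at top-view (399.8,207.2). The computer's right wall is a clear black rim at u≈216–222.

```bash
python3 - <<'E'
from m import *
hsv=cv2.cvtColor(im[200:245,290:325],40); print(hsv[22,10:24].tolist())
bg=im.astype(float)
c=blob(im,(290,205,325,245),((0,150,60),(15,255,150)));print(cv2.contourArea(c))
r=cv2.boxPoints(cv2.minAreaRect(c)); P=np.array([onplane("top",*p,.036)[:2] for p in r]); print(P)
e=[P[1]-P[0],P[2]-P[1]]; L=[np.linalg.norm(v) for v in e]; v=e[int(np.argmax(L))]
print("mid",P.mean(0),"L",L,"deg",np.degrees(np.arctan2(v[1],v[0])))
# side check of foot top
c=blob(s,(315,222,345,245),((5,150,120),(20,255,255)));M=cv2.moments(c);uv=(M["m10"]/M["m00"],M["m01"]/M["m00"]);print("side foot top",uv,onplane("side",*uv,.036),cv2.contourArea(c))
q=np.array([onplane("side",*p,.036)[:2] for p in cv2.boxPoints(cv2.minAreaRect(c))]);print(q)
# jig outline
c=blob(im,(370,180,430,235),((22,85,120),(35,255,255)));r=cv2.boxPoints(cv2.minAreaRect(cv2.convexHull(c)));P=np.array([onplane("top",*p,.018)[:2] for p in r]);print("jig",P.mean(0),[np.linalg.norm(P[i]-P[i-1]) for i in range(4)])
o,d=ray("top",399.8,207.2)
print("pin .048",onplane("top",399.8,207.2,.048),"pin base .018",onplane("top",399.8,207.2,.018))
for z in(.018,.048): print(proj("side",onplane("top",399.8,207.2,z)))
for u in np.arange(214,226): print(u,im[250,u].tolist(),im[225,u].tolist())
cv2.imwrite("pics/jigside.png",np.hstack([cv2.resize(s[160:190,305:345],(400,300),interpolation=0),cv2.resize(s[285:345,385:425],(200,300),interpolation=0)]))
E
```

```text
[ 13 170 138] [ 15 127 163] [ 25  98 164]
[[14, 152, 143], [13, 167, 133], [13, 166, 132], [13, 171, 128], [12, 165, 128], [13, 170, 132], [13, 170, 138], [13, 169, 142], [13, 165, 144], [13, 174, 138], [14, 161, 128], [14, 137, 134], [16, 129, 152], [16, 127, 165]]
164.0
[[0.4888788  0.19682177]
 [0.55027568 0.18057667]
 [0.54056491 0.14508401]
 [0.47926777 0.16145079]]
mid [0.51474679 0.17098331] L [np.float64(0.06350968435454414), np.float64(0.036797115515573235)] deg -14.820360620357283
side foot top (328.64191729323306, 233.24154135338347) [0.51995393 0.18772913 0.036     ] 532.0
[[0.57249652 0.14224621]
 [0.47448936 0.12844374]
 [0.46523001 0.22772031]
 [0.55758946 0.24071804]]
jig [ 0.57875964 -0.15112116] [np.float64(0.08721489996098801), np.float64(0.10957968937252119), np.float64(0.08725769715984256), np.float64(0.10894634504727846)]
pin .048 [ 0.56527054 -0.15098173  0.048     ] pin base .018 [ 0.56882507 -0.15498059  0.018     ]
[326.99517417 173.30661924]
[327.85220601 167.98386141]
214 [20, 20, 18] [50, 61, 45]
215 [32, 30, 31] [53, 56, 52]
216 [47, 46, 50] [50, 46, 50]
217 [49, 45, 48] [31, 27, 34]
218 [30, 31, 32] [24, 21, 24]
219 [21, 20, 18] [13, 9, 13]
220 [18, 19, 21] [17, 16, 22]
221 [22, 20, 27] [30, 42, 55]
222 [29, 40, 54] [54, 79, 100]
223 [50, 73, 97] [75, 111, 138]
224 [66, 101, 136] [84, 129, 162]
225 [75, 116, 154] [88, 132, 167]
```

View pics/jigside.png

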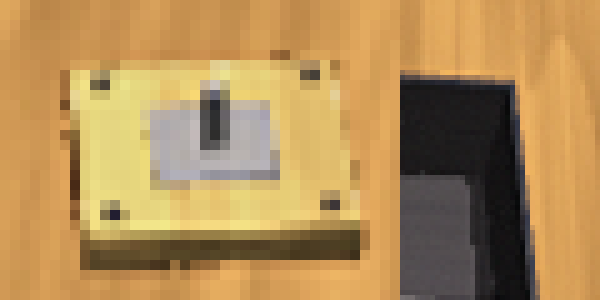

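Side view shows the pin from base (326.3,175) to tip (326.3,168), which agrees with the top view to about 4 mm. I'll use pin ≈(0.5685,−0.1545) and foot mid (0.515,0.171) at −14.8°. Rows only turn the tool about its vertical axis. So I'll grip the foot off-centre across its sides, then make it upright by pivoting it in the pads against the fixed computer's rim.

```bash
cat > d.py <<'E'
import sys
from h import *
def go(p,yaw=None):
    s=telemetry.sense(); R=s["orientation"]; d=R.T@(np.array(p)-s["eef_pos"])*100
    f=np.degrees(np.arctan2(R[1,0],R[0,0]))
    print("t",s["time"],"pos",s["eef_pos"].round(4),"yaw",f.round(1),"tilt",R[2,:2].round(4),"w",round(s["width"],4),"F",s["wrist_force"].round(1),"q",s["qpos"].round(2))
    print("tool delta cm",d.round(2),"turn", None if yaw is None else round((f-yaw+180)%360-180,1))
a=[float(x) for x in sys.argv[1:]]
if a: go(a[:3],a[3] if len(a)>3 else None)
E
python3 -m crank '[[-0.3,3.9,-4.8,0,0],[-0.3,3.9,-4.8,0,0],[-0.3,3.9,-4.8,0,0],[-0.3,3.9,-4.8,0,0],[-0.3,3.9,-4.8,0,0],[-0.3,3.9,-4.8,0,0],[-0.3,3.9,-4.8,0,0],[-0.3,3.9,-4.8,0,0],[-0.3,3.9,-4.8,0,0],[-0.3,3.9,-4.8,0,0],[-0.3,3.9,-4.8,0,0],[-0.3,3.9,-4.8,0,0]]'; python3 d.py .5263 .1679 .004 165.2
```

```text
time: 1.6
eef_pos: [0.4758, 0.0595, 0.2167]
orientation: [[0.953, 0.304, 0.001], [0.304, -0.953, 0.005], [0.002, -0.005, -1.0]]
wrist_force: [1.6, -1.2, -0.1]
width: 0.0605
t 1.6 pos [0.4758 0.0595 0.2167] yaw 17.7 tilt [ 0.0022 -0.0046] w 0.0605 F [ 1.6 -1.2 -0.1] q [ 0.07 -0.32  1.85  0.    1.61  1.33]
tool delta cm [ 8.06 -8.7  21.32] turn -147.5
```

```bash
python3 -m crank '[[-0.3,4.0,-4.35,0,0],[-0.3,4.0,-4.35,0,0],[-0.3,0,0,0,-10.5],[-0.3,0,0,0,-10.5],[-0.3,0,0,0,-10.5],[-0.3,0,0,0,-10.5],[-0.3,0,0,0,-10.5],[-0.3,0,0,0,-10.5],[-0.3,0,0,0,-10.5],[-0.3,0,0,0,-10.5],[-0.3,0,0,0,-10.5],[-0.3,0,0,0,-10.5]]' ; python3 -m crank '[[-0.3,0,0,0,-10.5],[-0.3,0,0,0,-10.5],[-0.3,0,0,0,-10.5],[-0.3,0,0,0,-10.5],[-0.3,0,0,3,0],[-0.3,0,0,3,0],[-0.3,0,0,3,0]]'>/dev/null;python3 d.py .5263 .1679 .004 165.2
```

```text
time: 3.1
eef_pos: [0.5252, 0.1755, 0.2121]
orientation: [[-0.578, 0.816, -0.007], [0.816, 0.578, 0.003], [0.006, -0.004, -1.0]]
wrist_force: [-0.8, -0.3, -0.3]
width: 0.0606
t 3.975 pos [0.5245 0.1757 0.1201] yaw 168.5 tilt [0.0067 0.002 ] w 0.0603 F [ 0.3 -0.7  0.6] q [ 0.27 -0.1   1.82  0.    1.43 -1.1 ]
tool delta cm [-0.41 -0.76 11.6 ] turn 3.3
```

```bash
python3 -m crank '[[-0.3,-0.4,-0.76,2.5,3.3],[-0.3,0,0,2.5,0],[-0.3,0,0,2,0]]' >/dev/null;python3 d.py .5263 .1679 .004 165.2
```

```text
t 4.35 pos [0.5254 0.1672 0.046 ] yaw 165.1 tilt [0.0088 0.0004] w 0.0606 F [-0.1  0.1 -0.5] q [ 0.26 -0.05  1.89  0.    1.3  -1.05]
tool delta cm [-0.11  0.08  4.2 ] turn -0.1
```

```bash
python3 -m crank '[[-0.3,-0.1,0.1,2,0],[-0.3,0,0,1.6,0],[-0.3,0,0,0.3,0]]' >/dev/null;python3 d.py .5263 .1679 .004 165.2; python3 -m crank '[[1,0,0,0,0],[1,0,0,0,0],[1,0,0,0,0],[1,0,0,0,0],[1,0,0,0,0]]'; python3 d.py .5263 .1679 .004 165.2
```

```text
t 4.725 pos [0.5259 0.1681 0.0037] yaw 165.1 tilt [ 0.0102 -0.0004] w 0.0606 F [0.8 0.  0.2] q [ 0.26  0.    1.92  0.01  1.23 -1.05]
tool delta cm [-0.05 -0.01 -0.03] turn -0.1
time: 5.35
eef_pos: [0.527, 0.1685, 0.0057]
orientation: [[-0.966, 0.257, -0.007], [0.257, 0.966, 0.003], [0.008, 0.001, -1.0]]
wrist_force: [0.3, 0.6, -0.7]
width: 0.0356
t 5.35 pos [0.527  0.1685 0.0057] yaw 165.1 tilt [0.0077 0.001 ] w 0.0356 F [ 0.3  0.6 -0.7] q [ 0.26 -0.    1.92  0.01  1.23 -1.05]
tool delta cm [ 0.05 -0.07  0.17] turn -0.1
```

```bash
python3 -m crank '[[1,0,0,-4,0],[1,0,0,-4,0],[1,0,0,-4,0],[1,0,0,-4,0],[1,0,0,-2,0]]'; python3 - <<'E'
from m import *
for uv in[(221.25,204.5),(224.25,292),(221.8,250),(220.8,225)]: print(onplane("top",*uv,0)," z95:",onplane("top",*uv,.095))
# side view: rim outer corner far/near + bottom
for u in [x for x in range(400,425)]: pass
print("side corner TR",onplane("side",385+112/5,285+85/5,.095), onplane("side",385+138/5,285+300/5,.095))
print("red",onplane("top",275,225,.036))
E
python3 d.py .45 .34 .2 90
```

```text
time: 5.98
eef_pos: [0.5271, 0.1675, 0.1891]
orientation: [[-0.966, 0.257, -0.011], [0.257, 0.966, 0.002], [0.011, -0.001, -1.0]]
wrist_force: [0.9, 0.4, -0.1]
width: 0.0362
[ 13 170 138] [ 15 127 163] [ 25  98 164]
[0.5806538  0.46943859 0.        ]  z95: [0.56887183 0.44809955 0.095     ]
[0.27641748 0.45133457 0.        ]  z95: [0.28113896 0.4309776  0.095     ]
[0.42092706 0.4634661  0.        ]  z95: [0.41780954 0.44245105 0.095     ]
[0.50827564 0.46918672 0.        ]  z95: [0.50041986 0.44786135 0.095     ]
side corner TR [0.2804528  0.45696961 0.095     ] [0.27186694 0.57460865 0.095     ]
red [0.50538107 0.27473896 0.036     ]
t 5.975 pos [0.5271 0.1675 0.1891] yaw 165.1 tilt [ 0.0111 -0.001 ] w 0.0362 F [ 0.9  0.4 -0.1] q [ 0.26 -0.13  1.74  0.    1.55 -1.05]
tool delta cm [11.89 14.69 -0.98] turn 75.1
```

```bash
python3 -m crank '[[1,0,0,0,10.4],[1,0,0,0,10.4],[1,0,0,0,10.4],[1,0,0,0,10.4],[1,0,0,0,10.4],[1,0,0,0,10.4],[1,0,0,0,9.5]]'>/dev/null; python3 d.py .402 .36 .15 93.4
```

```text
t 6.85 pos [0.5264 0.1673 0.185 ] yaw 91.0 tilt [ 0.001  -0.0154] w 0.0358 F [ 0.4  0.  -1.4] q [ 0.26 -0.13  1.74  0.    1.55  0.24]
tool delta cm [ 19.47 -12.06   3.7 ] turn -2.4
```

```bash
python3 -m crank '[[1,4.8,-3,0,-2.4],[1,4.8,-3,0,0],[1,4.8,-3,0,0],[1,4.8,-3,2,0]]'>/dev/null; python3 d.py .402 .426 .14 93.4; python3 - <<'E'
from h import *
a=optics.get_image("side");b=optics.get_image("top");cv2.imwrite("pics/s1.png",a);cv2.imwrite("pics/t1.png",b)
cv2.imwrite("pics/st1.png",np.hstack([cv2.resize(a[200:400,270:470],(400,400)),cv2.resize(b[180:330,190:340],(400,400))]))
E
```

```text
t 7.35 pos [0.3954 0.3558 0.1642] yaw 92.9 tilt [ 0.0006 -0.0175] w 0.0358 F [ 1.   0.5 -0.7] q [ 0.68 -0.17  1.81  0.01  1.52  0.63]
tool delta cm [6.98 1.06 2.41] turn -0.5
```

View pics/st1.png

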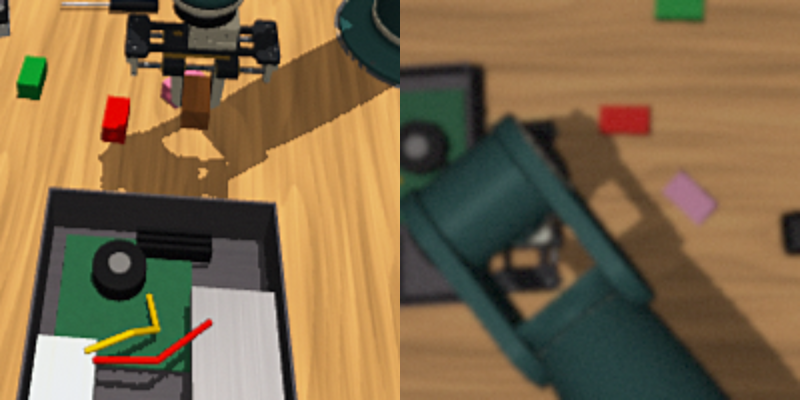

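Seen from the side, the foot hangs between the fingers at crop (197,100). It is horizontal, with the long arm toward the computer's near wall. Next I move over the rim and push down.

```bash
python3 -m crank '[[1,3.5,0.5,0,-0.5],[1,3.5,0.5,0,0],[1,0,0,2.4,0],[1,0,0,1.2,0]]'>/dev/null; python3 d.py .402 .426 .10 93.4;  python3 -m crank '[[1,0,0,1.0,0],[1,0,0,1,0],[1,0,0,1,0]]' >/dev/null; python3 d.py .402 .426 .10 93.4
```

```text
t 7.95 pos [0.3978 0.4288 0.1217] yaw 93.8 tilt [-0.0034 -0.0236] w 0.0359 F [ 0.6  0.2 -0.5] q [ 0.77 -0.02  1.74  0.01  1.44  0.71]
tool delta cm [-0.3   0.46  2.16] turn 0.4
t 8.325 pos [0.3983 0.4275 0.0919] yaw 93.7 tilt [-0.0032 -0.022 ] w 0.0358 F [-3.7 -7.3 15.9] q [ 0.77 -0.01  1.78  0.01  1.39  0.7 ]
tool delta cm [-0.18  0.34 -0.82] turn 0.3
```

```bash
for i in 1 ; do python3 -m crank '[[1,0,0,0.8,0],[1,0,0,0.8,0]]' ; python3 -m crank '[[1,0,0,0.8,0],[1,0,0,0.8,0]]' ; done;  python3 d.py .402 .426 .046 93.4;python3 - <<'E'
from h import *
a=optics.get_image("side")
cv2.imwrite("pics/s2.png",cv2.resize(a[200:320,310:430],(480,480)))
E
```

```text
time: 8.57
eef_pos: [0.3986, 0.4273, 0.0786]
orientation: [[-0.064, 0.998, -0.02], [0.998, 0.064, -0.003], [-0.001, -0.02, -1.0]]
wrist_force: [-7.8, -6.5, 15.3]
width: 0.0356
time: 8.82
eef_pos: [0.3988, 0.4275, 0.0657]
orientation: [[-0.063, 0.998, -0.018], [0.998, 0.063, 0.0], [0.001, -0.018, -1.0]]
wrist_force: [-4.8, -5.7, 15.7]
width: 0.0356
t 8.825 pos [0.3988 0.4275 0.0657] yaw 93.6 tilt [ 0.0014 -0.0182] w 0.0356 F [-4.8 -5.7 15.7] q [0.77 0.01 1.8  0.01 1.34 0.7 ]
tool delta cm [-0.17  0.34  1.96] turn 0.2
```

View pics/s2.png

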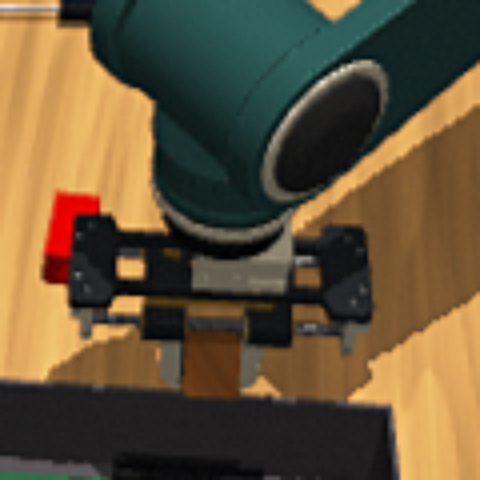

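The foot's far end is rotating up against the rim, seen between the fingers at crop (210,360). The force is steady at about 16 N. I'll keep going down, then push toward the wall.

```bash
python3 -m crank '[[1,0,0,0.8,0],[1,0,0,0.8,0],[1,0,0,0.6,0]]';python3 -m crank '[[1,0.3,0,0,0],[1,0.3,0,0,0]]'; python3 d.py .402 .4365 .046 93.4
```

```text
time: 9.25
eef_pos: [0.4013, 0.4281, 0.0488]
orientation: [[-0.062, 0.998, -0.011], [0.998, 0.062, 0.006], [0.006, -0.011, -1.0]]
wrist_force: [-1.8, -8.1, 15.4]
width: 0.0358
time: 9.5
eef_pos: [0.4015, 0.4288, 0.0485]
orientation: [[-0.06, 0.998, -0.012], [0.998, 0.06, -0.005], [-0.004, -0.012, -1.0]]
wrist_force: [-2.7, -26.1, 8.1]
width: 0.036
t 9.5 pos [0.4015 0.4288 0.0485] yaw 93.5 tilt [-0.004  -0.0123] w 0.036 F [ -2.7 -26.1   8.1] q [0.77 0.03 1.81 0.01 1.31 0.71]
tool delta cm [0.77 0.1  0.24] turn 0.1
```

```bash
python3 -m crank '[[1,0.6,0,0,0],[1,0.6,0,0,0]]'; python3 - <<'E'
from h import *
a=optics.get_image("side")
cv2.imwrite("pics/s3.png",cv2.resize(a[240:310,330:400],(560,560),interpolation=2))
E
```

```text
time: 9.75
eef_pos: [0.4009, 0.4339, 0.047]
orientation: [[-0.058, 0.998, -0.015], [0.998, 0.058, -0.019], [-0.018, -0.016, -1.0]]
wrist_force: [-2.0, -30.1, 5.1]
width: 0.0358
```

View pics/s3.png

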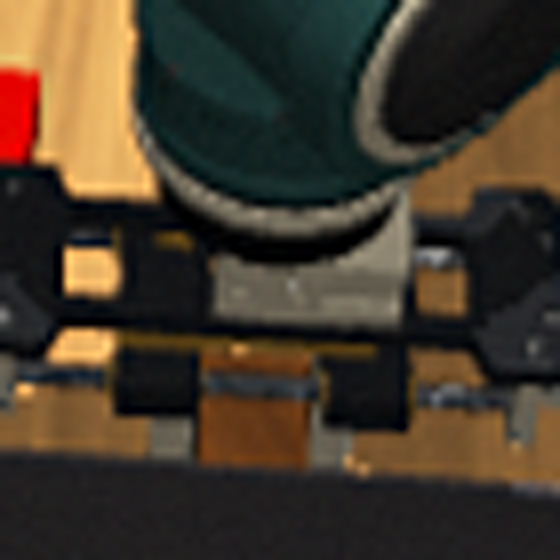

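```bash
python3 -m crank '[[1,0.6,0,0,0]]'; python3 -m crank '[[1,0.6,0,0,0]]'
```

```text
time: 9.93
eef_pos: [0.4007, 0.4367, 0.0461]
orientation: [[-0.057, 0.998, -0.016], [0.998, 0.057, -0.026], [-0.025, -0.017, -1.0]]
wrist_force: [-1.8, -31.1, 5.2]
width: 0.0359
time: 10.05
eef_pos: [0.4004, 0.4392, 0.0452]
orientation: [[-0.056, 0.998, -0.017], [0.998, 0.055, -0.033], [-0.032, -0.019, -0.999]]
wrist_force: [-2.6, -31.0, 5.1]
width: 0.0361
```

```bash
python3 -m crank '[[1,-2,0,0,0],[1,-4,0,0,0],[1,-4,0,-4,0],[1,0,0,-6,0],[1,0,0,-6,0],[1,0,0,0,0]]'; python3 - <<'E'
from h import *
a=optics.get_image("side");b=optics.get_image("top")
s=telemetry.sense();g=s["eef_pos"]-s["orientation"][:,2]*.0188; u,v=proj("side",g).astype(int);print(g,u,v)
cv2.imwrite("pics/s4.png",cv2.resize(a[v-40:v+40,u-40:u+40],(640,600),interpolation=2))
E
```

```text
time: 10.8
eef_pos: [0.409, 0.3375, 0.2129]
orientation: [[-0.054, 0.998, -0.016], [0.998, 0.053, -0.031], [-0.03, -0.017, -0.999]]
wrist_force: [0.9, 0.5, -1.4]
width: 0.0357
[0.40823087 0.33751856 0.22671857] 364 229
```

View pics/s4.png

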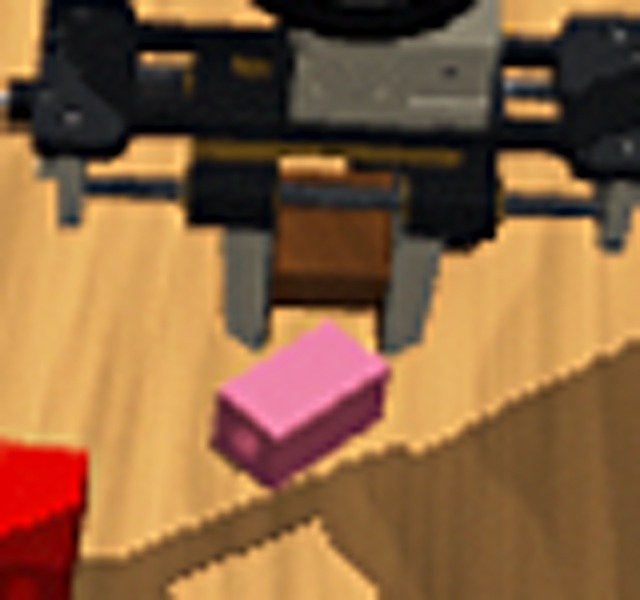

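The view shows the foot gripped but only about 55° up: bright end face at crop (335,230), thin dark former underside at crop (335,290). I'll turn it side-on to measure its profile.

```bash
python3 -m crank '[[1,0,0,0,-10],[1,0,0,0,-10],[1,0,0,0,-10],[1,0,0,0,-10],[1,0,0,0,-10],[1,0,0,0,-10],[1,0,0,0,-10],[1,0,0,0,-10],[1,0,0,0,-10],[1,0,0,0,0]]'; python3 - <<'E'
from h import *
a=optics.get_image("side")
s=telemetry.sense();g=s["eef_pos"]-s["orientation"][:,2]*.0188; u,v=proj("side",g).astype(int);print(g,u,v,proj("side",s["eef_pos"]),s["qpos"].round(2))
cv2.imwrite("pics/s5raw.png",a)
cv2.imwrite("pics/s5.png",cv2.resize(a[v-35:v+35,u-35:u+35],(560,560),interpolation=2))
E
```

```text
time: 12.15
eef_pos: [0.4025, 0.3312, 0.1854]
orientation: [[-0.994, -0.104, -0.043], [-0.102, 0.993, -0.051], [0.048, -0.046, -0.998]]
wrist_force: [0.6, -0.7, -0.1]
width: 0.0362
[0.40329479 0.33212667 0.20418062] 366 233 [365.8315237  238.30997531] [ 0.65 -0.17  1.77 -0.01  1.6  -1.02]
```

View pics/s5.png

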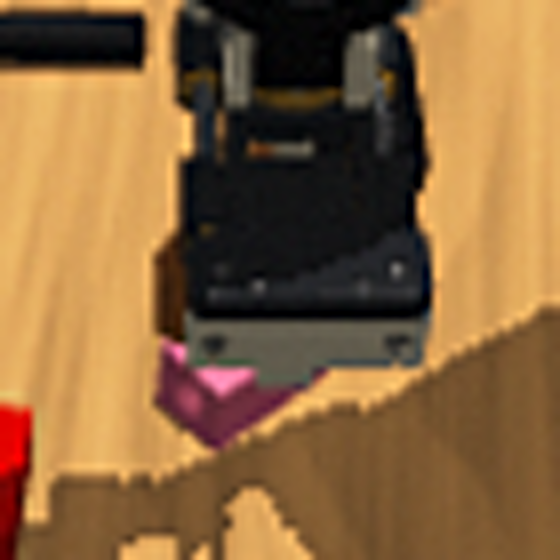

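The side-on view shows that the finger plates are about 75 mm wide (crop x 185–425), so it was the fingers that stopped at the wall, not the foot. The foot is steep, with its lower end showing at crop (170,290). I'll press its low corner onto the free table to bring it upright, let go so it stands, and regrip higher.

```bash
python3 -m crank '[[1,0,0,4,0],[1,0,0,4,0],[1,0,0,4,0],[1,0,0,1.5,0],[1,0,0,0.8,0]]'; python3 -m crank '[[1,0,0,0.8,0],[1,0,0,0.8,0]]';python3 -m crank '[[1,0,0,0.6,0],[1,0,0,0.6,0]]'
```

```text
time: 12.82
eef_pos: [0.3957, 0.323, 0.0374]
orientation: [[-0.996, -0.082, -0.044], [-0.08, 0.995, -0.051], [0.048, -0.048, -0.998]]
wrist_force: [-0.3, 0.2, -1.5]
width: 0.036
time: 13.08
eef_pos: [0.3958, 0.3229, 0.0224]
orientation: [[-0.996, -0.08, -0.042], [-0.078, 0.996, -0.05], [0.045, -0.046, -0.998]]
wrist_force: [0.1, -0.2, -1.0]
width: 0.0357
time: 13.32
eef_pos: [0.3957, 0.3226, 0.0104]
orientation: [[-0.996, -0.08, -0.041], [-0.078, 0.996, -0.049], [0.044, -0.046, -0.998]]
wrist_force: [-0.6, -0.2, -1.8]
width: 0.0358
```

```bash
python3 -m crank '[[1,0,0,0.4,0]]'; python3 -m crank '[[1,0,0,0.3,0]]';python3 -m crank '[[1,0,0,0.3,0]]'
```

```text
time: 13.45
eef_pos: [0.3956, 0.3223, 0.0062]
orientation: [[-0.996, -0.08, -0.041], [-0.078, 0.996, -0.049], [0.044, -0.046, -0.998]]
wrist_force: [-0.5, -0.1, -0.1]
width: 0.0363
time: 13.58
eef_pos: [0.3955, 0.3222, 0.003]
orientation: [[-0.996, -0.08, -0.04], [-0.078, 0.996, -0.049], [0.044, -0.046, -0.998]]
wrist_force: [0.1, -0.1, -0.4]
width: 0.0357
time: 13.7
eef_pos: [0.3957, 0.3223, 0.0009]
orientation: [[-0.996, -0.08, -0.04], [-0.078, 0.996, -0.049], [0.044, -0.045, -0.998]]
wrist_force: [-11.8, -10.3, 37.7]
width: 0.0357
```

Where things stand: the foot has slid up in the pads (about 55°, its bottom no lower than the fingertips), so pressing on the table can't finish the rotation. Plan: lean it on the pin, which fits between the plates, and let go. Then I'll regrip it where a press turns it upright.

```bash
python3 -m crank '[[1,0,0,-3,0],[1,0,0,-5,0],[1,0,0,-6,0]]'; python3 d.py .605 -.1545 .12 184.5
```

```text
time: 14.08
eef_pos: [0.3997, 0.3279, 0.1398]
orientation: [[-0.996, -0.08, -0.046], [-0.078, 0.996, -0.053], [0.05, -0.05, -0.998]]
wrist_force: [0.8, 0.1, -1.2]
width: 0.0359
t 14.075 pos [0.3997 0.3279 0.1398] yaw -175.5 tilt [ 0.0502 -0.0496] w 0.0359 F [ 0.8  0.1 -1.2] q [ 0.65 -0.15  1.84 -0.01  1.53 -1.  ]
tool delta cm [-16.79 -49.58   3.61] turn -0.0
```

```bash
python3 -m crank '[[1,-1.7,-5,0,0],[1,-1.7,-5,0,0],[1,-1.7,-5,0,0],[1,-1.7,-5,0,0],[1,-1.7,-5,0,0],[1,-1.7,-5,0,0],[1,-1.7,-5,0,0],[1,-1.7,-5,0,0],[1,-1.7,-5,0,0],[1,-1.7,-5,0,0]]'>/dev/null; python3 d.py .605 -.1545 .06 184.5
```

```text
t 15.325 pos [ 0.6171 -0.168   0.1629] yaw -175.2 tilt [ 0.0384 -0.0453] w 0.0361 F [ 0.8  0.5 -0.3] q [-0.28  0.07  1.58 -0.06  1.51 -1.93]
tool delta cm [ 0.7   1.92 10.25] turn 0.3
```

```bash
python3 -m crank '[[1,0.7,1.9,4,0],[1,0,0,4,0],[1,0,0,2,0]]'>/dev/null; python3 d.py .605 -.1545 .0215 184.5
```

```text
t 15.7 pos [ 0.6067 -0.1586  0.0611] yaw -175.5 tilt [ 0.0355 -0.0466] w 0.036 F [-0.3  0.2 -0.5] q [-0.27  0.11  1.71 -0.06  1.34 -1.91]
tool delta cm [0.   0.6  3.94] turn 0.0
```

```bash
python3 -m crank '[[1,0,0.6,2,0],[1,0,0,1.5,0],[1,0,0,0.4,0]]'; python3 -m crank '[[1,0.6,0,0,0],[1,0.6,0,0,0]]'
```

```text
time: 16.08
eef_pos: [0.6053, -0.1539, 0.0202]
orientation: [[-0.996, -0.081, -0.031], [-0.08, 0.996, -0.049], [0.035, -0.047, -0.998]]
wrist_force: [0.3, 1.1, -0.4]
width: 0.0358
time: 16.32
eef_pos: [0.5935, -0.1549, 0.0218]
orientation: [[-0.996, -0.082, -0.03], [-0.08, 0.996, -0.05], [0.034, -0.047, -0.998]]
wrist_force: [0.3, 1.0, -0.5]
width: 0.0358
```

```bash
for i in 1 ; do python3 -m crank '[[1,0.5,0,0,0]]'; python3 -m crank '[[1,0.4,0,0.03,0]]'; python3 -m crank '[[1,0.3,0,0.03,0]]'; done | grep -E "pos|force"
```

```text
eef_pos: [0.5883, -0.1555, 0.0227]
wrist_force: [-0.7, 0.0, -0.8]
eef_pos: [0.5841, -0.156, 0.023]
wrist_force: [-0.1, -0.3, -0.6]
eef_pos: [0.5809, -0.1563, 0.0231]
wrist_force: [0.7, -0.0, -0.6]
```

```bash
for i in 1 ; do python3 -m crank '[[1,0.2,0,0.1,0]]'; python3 -m crank '[[1,0.2,0,0.05,0]]'; python3 -m crank '[[1,0.2,0,0.03,0]]'; done | grep -E "pos|force"
```

```text
eef_pos: [0.5789, -0.1565, 0.0224]
wrist_force: [5.9, 1.7, 0.3]
eef_pos: [0.5782, -0.1567, 0.0226]
wrist_force: [16.7, 1.4, -1.4]
eef_pos: [0.578, -0.1567, 0.0231]
wrist_force: [14.5, 1.5, -1.6]
```

```bash
python3 -m crank '[[1,-0.1,0,0.1,0]]';  python3 -m crank '[[0,0,0,0,0],[0,0,0,0,0],[-0.3,0,0,0,0],[-0.3,0,0,0,0]]'; python3 - <<'E'
from h import *
a=optics.get_image("side");b=optics.get_image("top");cv2.imwrite("pics/s6raw.png",a)
cv2.imwrite("pics/s6.png",np.hstack([cv2.resize(a[135:195,285:345],(400,400),interpolation=2),cv2.resize(b[180:235,370:425],(400,400),interpolation=2)]))
E
```

```text
time: 17.2
eef_pos: [0.5794, -0.1568, 0.0225]
orientation: [[-0.997, -0.081, -0.018], [-0.08, 0.996, -0.051], [0.022, -0.049, -0.999]]
wrist_force: [0.4, 0.8, 0.4]
width: 0.036
time: 17.7
eef_pos: [0.5789, -0.1567, 0.022]
orientation: [[-0.997, -0.081, -0.019], [-0.08, 0.996, -0.051], [0.023, -0.049, -0.999]]
wrist_force: [-0.3, 0.6, 1.0]
width: 0.0591
```

View pics/s6.png

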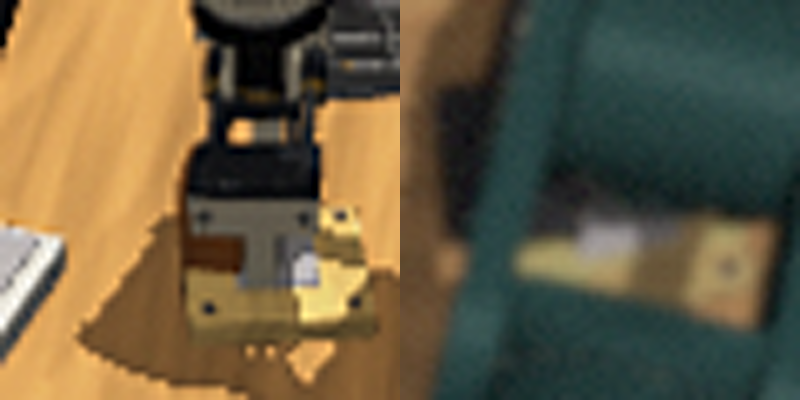

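The foot now looks upright on the jig beside the pin: left edge vertical at crop x≈187, bottom edge horizontal at crop y≈265. The narrow pad is right of it, at crop x 240–285. I'll work out its centre and regrip higher.

```bash
python3 - <<'E'
from h import *
a=cv2.imread("pics/s6raw.png"); hsv=cv2.cvtColor(a,40)
m=cv2.inRange(hsv[158:182,306:330],(3,130,40),(16,255,160)); print(*["".join("#" if x else "." for x in r) for r in m],sep="\n")
print("BL corner jig",onplane("side",313,174.7,.018), "pad/TCP",proj("side",telemetry.sense()["eef_pos"]))
yf=-.157+.018; 
for u in (312.5,313,313.5):
    o,d=ray("side",u,173); t=(yf-o[1])/d[1]; print("x left at front face",(o+d*t))
E
python3 d.py .597 -.1567 .0412 184.5
```

```text
.......#................
.......#................
......#.................
......#.................
......#.................
.....##.................
.....##.................
.....##.................
......#.................
...####.................
..#####.................
..#####.................
..######.#..#...........
..#############.........
.###############........
###############.........
###############.........
#######..######.........
######..................
#######.................
#######.................
#######.................
#######.................
#######.................
BL corner jig [ 0.62321992 -0.13812362  0.018     ] pad/TCP [324.57809068 172.03697028]
x left at front face [ 0.62527539 -0.139       0.02568063]
x left at front face [ 0.6232507  -0.139       0.02589904]
x left at front face [ 0.62122697 -0.139       0.02611736]
t 17.8 pos [ 0.5789 -0.1568  0.022 ] yaw -175.4 tilt [ 0.0233 -0.049 ] w 0.06 F [ 0.4  0.4 -0.4] q [-0.28  0.08  1.81 -0.06  1.26 -1.91]
tool delta cm [-1.76 -0.24 -1.95] turn 0.1
```

```bash
python3 -m crank '[[-0.3,0,0,-1.9,0],[-0.3,-1.3,0,0,0],[-0.3,-1.3,-0.1,0,0]]'>/dev/null; python3 d.py .606 -.156 .0412 184.5;
```

```text
t 18.175 pos [ 0.6069 -0.1547  0.0428] yaw -175.4 tilt [ 0.0218 -0.0494] w 0.0604 F [-1.1 -0.4 -0.3] q [-0.26  0.12  1.73 -0.06  1.3  -1.9 ]
tool delta cm [ 0.09 -0.12  0.16] turn 0.1
```

```bash
python3 -m crank '[[0.1,0,0,0,0],[1,0,0,0,0],[1,0,0,0,0],[1,0,0,0,0],[1,0,0,0,0]]'; python3 -m crank '[[1,0,0,-3,0],[1,0,0,-3,0]]'; python3 d.py .5685 -.1545 .08 184.5; python3 - <<'E'
from h import *
a=optics.get_image("side");cv2.imwrite("pics/s7raw.png",a); hsv=cv2.cvtColor(a,40)
s=telemetry.sense(); u,v=proj("side",s["eef_pos"]).astype(int);print(u,v)
u0,v0=u-25,v-22
m=cv2.inRange(hsv[v0:v0+40,u0:u0+50],(3,130,40),(16,255,160)); print(u0,v0);print(*["".join("#" if x else "." for x in r) for r in m],sep="\n")
E
```

```text
time: 18.8
eef_pos: [0.6075, -0.1545, 0.0418]
orientation: [[-0.997, -0.081, -0.019], [-0.08, 0.996, -0.051], [0.023, -0.049, -0.999]]
wrist_force: [0.7, -0.5, -0.2]
width: 0.0378
time: 19.05
eef_pos: [0.6069, -0.1512, 0.1002]
orientation: [[-0.996, -0.081, -0.024], [-0.08, 0.996, -0.049], [0.028, -0.047, -0.998]]
wrist_force: [0.3, -0.3, -1.0]
width: 0.0374
t 19.05 pos [ 0.6069 -0.1512  0.1002] yaw -175.4 tilt [ 0.0277 -0.0473] w 0.0374 F [ 0.3 -0.3 -1. ] q [-0.26  0.07  1.68 -0.05  1.4  -1.9 ]
tool delta cm [3.8  0.08 2.12] turn 0.1
317 155
292 133
...............#..................#...............
...............#..............#...#...#...........
..............................#.......###.........
..............................#........#..........
..............#...............#...................
..............#...................................
..............#...................................
.............#.........................#..........
.............#.........................#..........
.......................................#..........
............#....................
[... 796 characters left out ...]
.......##......#.#...................
....................##.....##.#...................
....................#########.....................
....................##########....................
....................##########....................
.............################.....................
............##################...........#........
............###########.#.........................
.............#######..............................
........###.########..............................
.......#############..............................
.......#############..............................
.......#############..............................
......##############..............................
```

```bash
python3 -m crank '[[1,1.9,0.0,0,0],[1,1.9,0.1,0,0],[1,0,0,0.8,0]]'>/dev/null; python3 d.py .568 -.1554 .08 184.5; python3 - <<'E'
from h import *
s0=cv2.imread("pics/side0.png"); g=cv2.cvtColor(s0[168:176,318:336],6).astype(int); print(g)
t0=cv2.imread("pics/top0.png"); print(cv2.cvtColor(t0[202:212,394:406],6).astype(int))
E
```

```text
t 19.475 pos [ 0.5696 -0.1539  0.0976] yaw -175.4 tilt [ 0.0217 -0.0495] w 0.0375 F [ 1.   0.5 -1.5] q [-0.28 -0.01  1.77 -0.05  1.38 -1.92]
tool delta cm [ 0.13 -0.05  1.77] turn 0.1
[[211 210 207 198 198 206 207 182 196 183 205 204 201 203 198 192 194 167]
 [208 209 205 195 198 207 214 120 102 131 207 207 204 205 202 193 188 193]
 [211 205 198 190 187 175 183  75  39 100 186 187 185 172 200 193 187 189]
 [211 197 178 175 175 171 180  77  47 100 173 176 174 165 203 196 187 188]
 [211 205 176 171 174 175 189  83  47 101 177 180 175 173 199 196 187 186]
 [212 180 171 172 174 177 188  82  45  95 177 180 175 175 192 198 186 186]
 [209 203 179 175 176 175 187  81  87 127 176 178 175 177 189 198 188 186]
 [210 213 181 175 177 173 181 161 165 173 181 180 175 178 154 195 190 186]]
[[155 155 152 151 150 152 151 150 148 151 147 145]
 [152 153 151 154 148 150 153 152 151 149 149 149]
 [151 149 150 149 147 146 141 146 149 151 153 149]
 [153 154 153 149 138 130 133 138 147 149 150 147]
 [150 152 152 143 124 115 122 137 146 149 150 151]
 [151 154 153 142 125 109 114 133 144 148 150 152]
 [151 152 151 147 133 124 120 134 145 151 151 153]
 [153 155 154 151 147 141 139 143 148 153 153 152]
 [154 153 154 156 154 150 150 153 151 151 154 149]
 [150 153 153 156 152 156 151 151 151 153 152 153]]
```

```bash
python3 - <<'E'
from h import *
for h in (0,.5):
    p=onplane("top",399.3+h,206.6+h,.033); print(h,p,"side pred",proj("side",p),"meas",325.93+h,171.5+h)
    p2=onplane("side",325.93+h,171.5+h,.033);print("side says",p2)
E
```

```text
0 [ 0.56912077 -0.15130198  0.033     ] side pred [326.85222192 170.87600557] meas 325.93 171.5
side says [ 0.57224244 -0.14674266  0.033     ]
0.5 [ 0.5673932  -0.15298643  0.033     ] side pred [327.3346369  170.65834166] meas 326.43 172.0
side says [ 0.56985563 -0.14379113  0.033     ]
```

```bash
python3 -m crank '[[1,0,0.2,1.2,0],[1,0,0,0.8,0]]'; for i in 1; do python3 -m crank '[[1,0,0,0.4,0]]';python3 -m crank '[[1,0,0,0.3,0]]'; done
```

```text
time: 19.73
eef_pos: [0.5693, -0.1528, 0.075]
orientation: [[-0.997, -0.081, -0.019], [-0.08, 0.996, -0.051], [0.023, -0.049, -0.999]]
wrist_force: [-0.4, 0.1, 0.1]
width: 0.0373
time: 19.85
eef_pos: [0.5692, -0.1529, 0.0699]
orientation: [[-0.997, -0.081, -0.02], [-0.08, 0.996, -0.05], [0.024, -0.049, -0.999]]
wrist_force: [-0.2, -0.6, -1.0]
width: 0.0376
time: 19.98
eef_pos: [0.5693, -0.153, 0.0663]
orientation: [[-0.996, -0.081, -0.02], [-0.08, 0.996, -0.05], [0.024, -0.048, -0.999]]
wrist_force: [0.5, -0.4, -1.1]
width: 0.0377
```

```bash
for i in 1; do python3 -m crank '[[1,0,0,0.4,0]]';python3 -m crank '[[1,0,0,0.4,0]]';python3 -m crank '[[1,0,0,0.4,0]]';python3 -m crank '[[1,0,0,0.4,0]]'; done|grep -E "pos|force"
```

```text
eef_pos: [0.5693, -0.1532, 0.0621]
wrist_force: [-0.1, 1.0, -1.3]
eef_pos: [0.5694, -0.1534, 0.058]
wrist_force: [-1.0, -0.3, -0.6]
eef_pos: [0.5694, -0.1537, 0.0538]
wrist_force: [-1.0, 0.1, -1.1]
eef_pos: [0.5693, -0.1539, 0.0497]
wrist_force: [-0.5, 0.1, 0.1]
```

```bash
for i in 1; do python3 -m crank '[[1,0,0,0.2,0]]';python3 -m crank '[[1,0,0,0.2,0]]';python3 -m crank '[[1,0,0,0.15,0]]'; done|grep -E "pos|force"
```

```text
eef_pos: [0.5692, -0.154, 0.0474]
wrist_force: [-0.6, 0.4, -0.9]
eef_pos: [0.5692, -0.1542, 0.0453]
wrist_force: [0.1, 0.5, -1.0]
eef_pos: [0.5693, -0.1542, 0.0443]
wrist_force: [-4.8, 2.4, 13.1]
```

```bash
python3 -m crank '[[1,0,0,0.05,0],[1,0,0,0.05,0]]'|grep -E "pos|force"; python3 d.py .5693 -.154 .0443 184
```

```text
eef_pos: [0.5694, -0.1542, 0.0445]
wrist_force: [-3.8, 1.6, 5.7]
t 21.1 pos [ 0.5694 -0.1542  0.0445] yaw -175.4 tilt [ 0.0229 -0.0488] w 0.0376 F [-3.8  1.6  5.7] q [-0.28  0.04  1.81 -0.06  1.29 -1.92]
tool delta cm [0.01 0.02 0.02] turn 0.6
```

The foot went 26 mm past the tip height and stopped at TCP z 0.0445, which fits the hole's bottom (the jig would have stopped it at 0.042). So the hole faces down and the foot must be turned over. Plan: stand it on the free table, tip it over toward −y so the hole end faces the computer, then pivot it up as before with the hole end up.

```bash
python3 -m crank '[[1,0,-0.1,-2,0],[1,0,-0.1,-2,0],[1,0,0,-5,0],[1,0,0,-5,0]]'|grep -E "pos|force"; python3 d.py .40 .355 .14 184
```

```text
eef_pos: [0.5712, -0.1489, 0.1892]
wrist_force: [0.3, -0.7, -0.7]
t 21.6 pos [ 0.5712 -0.1489  0.1892] yaw -175.4 tilt [ 0.0261 -0.0476] w 0.0375 F [ 0.3 -0.7 -0.7] q [-0.27 -0.05  1.66 -0.05  1.54 -1.92]
tool delta cm [12.9  51.79  2.8 ] turn 0.6
```

```bash
python3 -m crank '[[1,1.2,5.5,0,0],[1,1.2,5.5,0,0],[1,1.2,5.5,0,0],[1,1.2,5.5,0,0],[1,1.2,5.5,0,0],[1,1.2,5.5,0,0],[1,1.2,5.5,0,0],[1,1.2,5.5,0,0],[1,1.2,5.5,0,0]]'|grep -E "pos|force"; python3 d.py .40 .355 .024 184
```

```text
eef_pos: [0.4224, 0.3469, 0.1873]
wrist_force: [1.1, -1.0, -0.7]
t 22.725 pos [0.4224 0.3469 0.1873] yaw -175.8 tilt [ 0.0026 -0.0471] w 0.0375 F [ 1.1 -1.  -0.7] q [ 0.66 -0.14  1.74 -0.04  1.56 -0.98]
tool delta cm [ 2.13  1.74 16.27] turn 0.2
```

```bash
python3 -m crank '[[1,1.1,0.9,5,0],[1,1.1,0.9,5,0],[1,0,0,3,0],[1,0,0,2,0],[1,0,0,0.6,0]]'|grep -E "pos|force"; python3 d.py .40 .355 .024 184
```

```text
eef_pos: [0.399, 0.3618, 0.0343]
wrist_force: [0.3, 0.5, -0.1]
t 23.35 pos [0.399  0.3618 0.0343] yaw -175.4 tilt [-0.0046 -0.0418] w 0.0374 F [ 0.3  0.5 -0.1] q [ 0.71 -0.05  1.92 -0.04  1.29 -0.93]
tool delta cm [-0.04 -0.64  1.05] turn 0.6
```

```bash
python3 -m crank '[[1,0,0,0.7,0],[1,0,0,0.25,0]]'|grep -E "pos|force"; python3 -m crank '[[0,0,0,0,0],[-0.3,0,0,0,0],[-0.3,0,0,0,0],[-0.3,0,0,-4,0],[-0.3,0,0,-4,0],[1,0,2.7,0,0],[1,0,2.7,0,0],[1,0,0,0,0],[1,0,0,0,0]]'|grep -E "pos|width"; python3 d.py .40 .412 .045 184
```

```text
eef_pos: [0.4002, 0.3618, 0.0263]
wrist_force: [-0.6, -0.3, -0.3]
eef_pos: [0.3959, 0.4202, 0.1095]
width: 0.0252
t 24.725 pos [0.3959 0.4202 0.1095] yaw -175.5 tilt [-0.0094 -0.0383] w 0.0252 F [0.2 0.1 0.2] q [ 0.79 -0.03  1.77 -0.04  1.42 -0.85]
tool delta cm [-0.29 -0.6   6.48] turn 0.5
```

```bash
python3 -m crank '[[1,0,0,3,0],[1,0,0,3.4,0]]'|grep -E "pos|width"; python3 -m crank '[[1,0,-1,0,0],[1,0,-1,0,0],[1,0,-0.8,0,0],[1,0,-0.8,0,0],[1,0,-0.8,0,0],[1,0,-0.8,0,0],[1,0,-0.8,0,0],[1,0,0,0,0]]'; python3 -m crank '[[-0.3,0,3,0,0],[-0.3,0,0,-5,0],[-0.3,0,0,-5,0]]'|grep pos; python3 - <<'E'
from h import *
a=optics.get_image("side");b=optics.get_image("top");cv2.imwrite("pics/s8raw.png",a);cv2.imwrite("pics/t8raw.png",b)
u,v=proj("side",[.4,.32,.03]).astype(int); u0,v0=u-20,v-20;print(u0,v0)
hsv=cv2.cvtColor(a,40)
m=cv2.inRange(hsv[v0:v0+45,u0:u0+60],(3,170,30),(16,255,200)); print(*["".join("#" if x else "." for x in r) for r in m],sep="\n")
E
```

```text
eef_pos: [0.3979, 0.4174, 0.0468]
width: 0.005
time: 25.98
eef_pos: [0.4036, 0.3519, 0.0519]
orientation: [[-0.997, -0.076, 0.017], [-0.076, 0.997, -0.034], [-0.014, -0.035, -0.999]]
wrist_force: [-0.0, -0.9, 0.3]
width: 0.0006
eef_pos: [0.3982, 0.3851, 0.149]
342 250
............................................................
............................................................
............................................................
............................................................
............................................................
............................................................
............................................................
............................................................
............................................................
............................................................
............................................................
............................................................
............................................................
......................................
[... 1213 characters left out ...]
.............................
............................................................
............................................................
............................................................
............................................................
............................................................
............................................................
............................................................
............................................................
............................................................
............................................................
............................................................
```

```bash
python3 -m crank '[[-0.3,-2,-4,-4,0],[-0.3,-3,-5,-2,0],[-0.3,-3,-5,0,0],[-0.3,-3,-5,0,0],[-0.3,-2,-4,0,0]]'|grep pos; cat > ft.py <<'E'
from h import *
a=optics.get_image("side");b=optics.get_image("top");cv2.imwrite("pics/s9raw.png",a);cv2.imwrite("pics/t9raw.png",b)
u,v=proj("side",[.4,.32,.03]).astype(int); u0,v0=u-20,v-20;print(u0,v0)
hsv=cv2.cvtColor(a,40)
m=cv2.inRange(hsv[v0:v0+40,u0:u0+50],(3,170,30),(16,255,200)); print(*["".join("#" if x else "." for x in r) for r in m],sep="\n")
u,v=proj("top",[.4,.32,.03]).astype(int); u0,v0=u-20,v-15;print(u0,v0)
hsv=cv2.cvtColor(b,40)
m=cv2.inRange(hsv[v0:v0+32,u0:u0+40],(3,150,40),(14,255,160)); print(*["".join("#" if x else "." for x in r) for r in m],sep="\n")
E
python3 ft.py
```

```text
eef_pos: [0.5484, 0.1664, 0.2229]
342 250
..................................................
..................................................
..................................................
..................................................
..................................................
..................................................
..................................................
..................................................
................#####.............................
................#######...........................
................###########.......................
................###########.......................
...............############.......................
...............############.......................
...............############.......................
...............############.......................
...............############.......................
...............############.......................
..............#############.......................
..............############........................
..............############............
[... 1601 characters left out ...]
...
................###################.....
................##################......
...............####################.....
................##################......
................##################......
................##################......
.................#################......
........................................
........................................
........................................
........................................
........................................
........................................
........................................
........................................
........................................
........................................
```

```bash
python3 - <<'E'
from m import *
t=cv2.imread("pics/t9raw.png")
c=blob(t,(250,245,280,265),((3,150,40),(14,255,160)))
r=cv2.boxPoints(cv2.minAreaRect(c)); P=np.array([onplane("top",*p,.036)[:2] for p in r]); print(P.round(4))
e=[P[1]-P[0],P[2]-P[1]]; L=[np.linalg.norm(v) for v in e]; v=e[int(np.argmax(L))]
print("mid",P.mean(0),"L",L,"deg",np.degrees(np.arctan2(v[1],v[0])))
o,d=ray("side",342+20,274); print(onplane("side",342+20,274,.036),onplane("side",342+18.5,258,.036))
E
python3 d.py .405 .30 .15 92
```

```text
[ 13 170 138] [ 15 127 163] [ 25  98 164]
[[0.4165 0.3384]
 [0.4166 0.2736]
 [0.3827 0.2731]
 [0.3826 0.3379]]
mid [0.39960691 0.3057521 ] L [np.float64(0.06486309716932127), np.float64(0.03387399533714909)] deg -89.92161806207424
[0.40104103 0.33852335 0.036     ] [0.40917617 0.2780167  0.036     ]
t 27.175 pos [0.5489 0.1651 0.2226] yaw -175.4 tilt [-0.0146 -0.0352] w 0.0605 F [-0.6  0.9 -0.3] q [ 0.27 -0.11  1.66 -0.04  1.58 -1.38]
tool delta cm [13.38 14.83  6.55] turn 92.6
```

```bash
python3 -m crank '[[-0.3,3.3,3.7,0,0],[-0.3,3.3,3.7,0,0],[-0.3,3.3,3.7,0,0],[-0.3,3.3,3.7,0,0],[-0.3,0,0,0,10.5],[-0.3,0,0,0,10.5],[-0.3,0,0,0,10.5],[-0.3,0,0,0,10.5],[-0.3,0,0,0,10.5],[-0.3,0,0,0,10.5],[-0.3,0,0,0,10.5],[-0.3,0,0,0,10.5]]'|grep pos;python3 d.py .40 .294 .1 92
```

```text
eef_pos: [0.3956, 0.3112, 0.208]
t 28.675 pos [0.3956 0.3112 0.208 ] yaw 98.5 tilt [-0.0361  0.0053] w 0.0607 F [-0.4 -0.2 -0.5] q [ 0.64 -0.25  1.81 -0.03  1.6   0.49]
tool delta cm [-1.37  0.12 10.86] turn 6.5
```

```bash
python3 -m crank '[[-0.3,-1.3,0.1,3.5,6.5],[-0.3,0,0,4,0],[-0.3,0,0,4,0],[-0.3,0,0,4,0]]'|grep pos;python3 d.py .40 .294 .004 92
```

```text
eef_pos: [0.3994, 0.2954, 0.0506]
t 29.175 pos [0.3994 0.2954 0.0506] yaw 91.7 tilt [-0.0319  0.0131] w 0.0602 F [ 0.8 -0.6 -0.4] q [ 0.61 -0.18  2.01 -0.04  1.32  0.59]
tool delta cm [ 0.   -0.    4.66] turn -0.3
```

```bash
python3 -m crank '[[-0.3,0,0,2.5,0],[-0.3,0,0,1.7,0],[-0.3,0,0,0.35,0]]'|grep pos; python3 -m crank '[[1,0,0,0,0],[1,0,0,0,0],[1,0,0,0,0],[1,0,0,0,0],[1,0,0,0,0]]'; python3 -m crank '[[1,0,0,-5,0],[1,0,0,-5,0],[1,0,0,-4,0]]'|grep pos; python3 d.py .398 .4275 .1217 93.4
```

```text
eef_pos: [0.3972, 0.2939, 0.0003]
time: 30.18
eef_pos: [0.398, 0.295, 0.0025]
orientation: [[-0.031, 0.999, 0.012], [0.999, 0.031, -0.033], [-0.033, 0.011, -0.999]]
wrist_force: [-0.5, 0.7, -0.6]
width: 0.0363
eef_pos: [0.3948, 0.2985, 0.1428]
t 30.55 pos [0.3948 0.2985 0.1428] yaw 91.8 tilt [-0.0365  0.0053] w 0.0364 F [-0.2  0.9 -0.9] q [ 0.62 -0.24  1.91 -0.03  1.49  0.59]
tool delta cm [12.95  0.71  1.64] turn -1.6
```

```bash
python3 -m crank '[[1,4.4,0.2,0,-1.6],[1,4.3,0.2,0,0],[1,4.3,0.2,0,0],[1,0,0,1.5,0]]'>/dev/null;python3 d.py .398 .4275 .10 93.4; python3 -m crank '[[1,0,0,0.9,0],[1,0,0,0.8,0],[1,0,0,0.8,0],[1,0,0,0.8,0]]'|grep -E "pos|force"
```

```text
t 31.05 pos [0.3962 0.4331 0.1288] yaw 93.3 tilt [-0.0311  0.0118] w 0.0366 F [ 1.1 -1.5 -1.3] q [ 0.8  -0.03  1.74 -0.03  1.44  0.75]
tool delta cm [-0.48  0.11  2.9 ] turn -0.1
eef_pos: [0.3971, 0.4296, 0.0937]
wrist_force: [-2.0, -5.3, 16.4]
```

```bash
python3 -m crank '[[1,-0.1,0,0.8,0],[1,0,0,0.8,0]]'|grep -E "pos|force"; python3 -m crank '[[1,0,0,0.8,0],[1,0,0,0.8,0],[1,0,0,0.8,0]]'|grep -E "pos|force"; python3 -m crank '[[1,0,0,0.7,0]]'
```

```text
eef_pos: [0.3977, 0.428, 0.0802]
wrist_force: [-8.9, -6.0, 15.2]
eef_pos: [0.3985, 0.4276, 0.0603]
wrist_force: [-4.8, -5.2, 16.9]
time: 32.3
eef_pos: [0.3992, 0.4276, 0.055]
orientation: [[-0.055, 0.998, 0.018], [0.998, 0.055, -0.024], [-0.024, 0.017, -1.0]]
wrist_force: [-3.4, -6.6, 16.7]
width: 0.0362
```

```bash
python3 -m crank '[[1,0,0,0.7,0],[1,0,0,0.3,0]]'|grep -E "pos|force"; python3 -m crank '[[1,0.3,0,0,0],[1,0.4,0,0,0]]'|grep -E "pos|force"; python3 -m crank '[[1,0.6,0,0,0],[1,0.6,0,0,0]]'|grep -E "pos|force"
```

```text
eef_pos: [0.4007, 0.4272, 0.0479]
wrist_force: [-5.2, -8.0, 14.8]
eef_pos: [0.4006, 0.4289, 0.0473]
wrist_force: [-2.3, -26.9, 6.4]
eef_pos: [0.4001, 0.4343, 0.0454]
wrist_force: [-1.7, -27.8, 5.2]
```

```bash
python3 -m crank '[[1,0.6,0,0,0]]'|grep -E "pos|force"; python3 -m crank '[[1,0.6,0,0,0]]'|grep -E "pos|force|ori";python3 -m crank '[[1,0.5,0,0,0]]'|grep -E "pos|force|ori"; python3 -m crank '[[1,-2,0,0,0],[1,-4,0,0,0],[1,-4,0,-4,0],[1,0,0,-5,0]]'|grep -E "pos|force"; python3 d.py .605 -.1545 .12 184.5
```

```text
eef_pos: [0.3999, 0.437, 0.0444]
wrist_force: [-1.9, -28.1, 6.1]
eef_pos: [0.3997, 0.4397, 0.0433]
orientation: [[-0.048, 0.999, 0.015], [0.997, 0.049, -0.058], [-0.059, 0.012, -0.998]]
wrist_force: [-1.4, -28.8, 6.1]
eef_pos: [0.3995, 0.4416, 0.0424]
orientation: [[-0.047, 0.999, 0.013], [0.997, 0.048, -0.065], [-0.065, 0.01, -0.998]]
wrist_force: [-1.5, -28.0, 8.0]
eef_pos: [0.4018, 0.3411, 0.1364]
wrist_force: [0.9, 1.3, -0.5]
t 33.925 pos [0.4018 0.3411 0.1364] yaw 92.7 tilt [-0.069   0.0055] w 0.0359 F [ 0.9  1.3 -0.5] q [ 0.69 -0.15  1.84 -0.06  1.49  0.65]
tool delta cm [-50.21  17.98   5.22] turn -91.8
```

```bash
python3 - <<'E'
from h import *
a=optics.get_image("side");cv2.imwrite("pics/s10raw.png",a)
s=telemetry.sense(); g=s["eef_pos"]-s["orientation"][:,2]*.0188; u,v=proj("side",g).astype(int); print(u,v,proj("side",s["eef_pos"]))
h=cv2.cvtColor(a,40)
for vv in range(v-12,v+16): print(vv,[f"{h[vv,uu,0]}/{h[vv,uu,1]}/{h[vv,uu,2]}" for uu in (u-4,u,u+4)])
E
```

```text
364 247 [364.04254181 251.64871644]
235 ['16/167/67', '13/194/96', '15/199/91']
236 ['14/167/61', '13/211/75', '13/203/59']
237 ['17/134/59', '14/108/45', '12/181/45']
238 ['23/74/45', '90/5/54', '0/19/53']
239 ['21/65/39', '103/33/54', '108/22/58']
240 ['15/187/60', '11/94/46', '12/31/41']
241 ['13/200/70', '13/210/85', '13/182/80']
242 ['13/195/106', '13/201/109', '13/198/98']
243 ['13/197/119', '13/197/110', '12/193/94']
244 ['12/203/103', '12/196/116', '12/195/97']
245 ['13/212/66', '13/208/71', '12/190/75']
246 ['12/188/53', '13/191/52', '14/196/56']
247 ['15/219/49', '13/202/48', '13/219/43']
248 ['179/143/91', '8/175/51', '11/231/32']
249 ['173/152/119', '176/139/119', '17/149/226']
250 ['172/151/118', '15/146/217', '18/145/241']
251 ['170/160/107', '18/148/236', '18/145/232']
252 ['3/130/147', '18/147/231', '18/144/236']
253 ['15/150/209', '17/147/228', '18/137/242']
254 ['18/151/223', '18/145/229', '19/139/251']
255 ['17/151/219', '17/146/229', '16/152/205']
256 ['17/149/216', '18/145/237', '15/154/142']
257 ['17/149/216', '16/158/179', '16/155/132']
258 ['17/148/222', '15/158/121', '16/154/137']
259 ['17/147/232', '15/154/119', '16/158/136']
260 ['16/157/159', '16/155/122', '15/151/137']
261 ['17/156/108', '15/158/121', '15/158/136']
262 ['15/149/113', '15/157/112', '16/158/132']
```

```bash
python3 -m crank '[[1,0,0,-4,-10.4],[1,0,0,0,-10.4],[1,0,0,0,-10.4],[1,0,0,0,-10.4],[1,0,0,0,-10.4],[1,0,0,0,-10.4],[1,0,0,0,-10.4],[1,0,0,0,-10.4],[1,0,0,0,-10]]'|grep -E "pos|force"; python3 d.py .605 -.1545 .12 184.5
```

```text
eef_pos: [0.4036, 0.3414, 0.1866]
wrist_force: [-0.8, -0.0, 0.0]
t 35.1 pos [0.4036 0.3414 0.1866] yaw -171.3 tilt [-0.0134 -0.0582] w 0.0359 F [-0.8 -0.   0. ] q [ 0.69 -0.18  1.79 -0.06  1.56 -1.03]
tool delta cm [-12.3  -51.58   9.85] turn 4.2
```

```bash
python3 -m crank '[[1,-1.2,-5.5,0,4.2],[1,-1.6,-5.4,0,0],[1,-1.6,-5.4,0,0],[1,-1.6,-5.4,0,0],[1,-1.6,-5.4,0,0],[1,-1.6,-5.4,0,0],[1,-1.6,-5.4,0,0],[1,-1.6,-5.4,0,0],[1,-1.6,-5.4,0,0]]'>/dev/null; python3 d.py .605 -.1545 .06 184.5
```

```text
t 36.225 pos [ 0.5873 -0.1469  0.2167] yaw -175.2 tilt [-0.0259 -0.0559] w 0.036 F [ 0.4  0.9 -1.3] q [-0.27 -0.06  1.63 -0.04  1.53 -1.92]
tool delta cm [-1.3  -0.03 15.74] turn 0.3
```

```bash
python3 -m crank '[[1,-1.3,0,5,0],[1,0,0,5,0],[1,0,0,5,0]]'>/dev/null; python3 d.py .605 -.1545 .022 184.5
```

```text
t 36.6 pos [ 0.6069 -0.1604  0.0675] yaw -175.5 tilt [-0.0346 -0.0593] w 0.0356 F [ 0.7 -0.2 -1.2] q [-0.28  0.06  1.75 -0.05  1.28 -1.91]
tool delta cm [0.3  0.87 4.49] turn -0.0
```

```bash
python3 -m crank '[[1,0,0.6,2.3,0],[1,0,0.3,1.8,0],[1,0,0,0.25,0]]'>/dev/null; python3 d.py .5935 -.1545 .0225 184.5; python3 -m crank '[[1,0.6,0,0,0],[1,0.6,0,0,0],[1,0.5,0,0,0]]'|grep -E "pos|force"
```

```text
t 36.975 pos [ 0.6056 -0.1545  0.0193] yaw -175.6 tilt [-0.0324 -0.0576] w 0.036 F [-8.8  7.4 25.8] q [-0.27  0.1   1.79 -0.05  1.2  -1.9 ]
tool delta cm [ 1.2   0.07 -0.36] turn -0.1
eef_pos: [0.5884, -0.1563, 0.0199]
wrist_force: [0.3, 0.7, -0.6]
```

```bash
python3 -m crank '[[1,0.4,0,-0.2,0]]'|grep -E "pos|force"; python3 -m crank '[[1,0.3,0,0,0]]'|grep -E "pos|force"; python3 -m crank '[[1,0.2,0,0,0]]'|grep -E "pos|force"
```

```text
eef_pos: [0.5839, -0.1566, 0.0217]
wrist_force: [0.4, -1.1, 0.3]
eef_pos: [0.5807, -0.1569, 0.0219]
wrist_force: [0.6, -0.1, -0.6]
eef_pos: [0.5785, -0.1571, 0.0218]
wrist_force: [0.4, -0.3, -0.8]
```

```bash
python3 -m crank '[[1,0.2,0,0,0]]'|grep -E "pos|force"; python3 -m crank '[[1,0.2,0,0,0]]'|grep -E "pos|force"
```

```text
eef_pos: [0.5765, -0.1572, 0.0218]
wrist_force: [3.8, -0.3, -0.2]
eef_pos: [0.5756, -0.1574, 0.0223]
wrist_force: [12.2, 1.7, -1.1]
```

```bash
python3 -m crank '[[1,0.2,0,0,0]]'|grep -E "pos|force";python3 -m crank '[[1,0.2,0,0.05,0]]'|grep -E "pos|force";python3 -m crank '[[1,-0.1,0,0.05,0]]'|grep -E "pos|force"; python3 -m crank '[[0,0,0,0,0],[0,0,0,0,0],[-0.3,0,0,0,0],[-0.3,0,0,0,0]]'|grep -E "pos|width"; python3 - <<'E'
from h import *
a=optics.get_image("side");cv2.imwrite("pics/s11raw.png",a); hsv=cv2.cvtColor(a,40)
m=cv2.inRange(hsv[150:182,304:334],(3,130,40),(16,255,160)); print(*["".join("#" if x else "." for x in r) for r in m],sep="\n")
E
```

```text
eef_pos: [0.5751, -0.1575, 0.0231]
wrist_force: [12.5, 3.2, 0.1]
eef_pos: [0.5748, -0.1576, 0.0236]
wrist_force: [12.6, 2.3, -1.1]
eef_pos: [0.5762, -0.1575, 0.0234]
wrist_force: [0.3, -0.0, -0.1]
eef_pos: [0.5757, -0.1575, 0.023]
width: 0.0592
..............................
..............................
...................#..........
..................#......##...
...........................#..
..................#........#..
.............#.....#.....##...
.........####.................
........#####.................
......######..................
.....#######..................
.....#######..................
......######..................
...#########..................
..##########..................
...#########..................
...#########..................
....########..................
....########..................
....########..................
.....#######.###..............
.....###########..............
......##########..............
......##########..............
...#############..............
..#########...................
..#######.....................
.########.....................
.########.....................
.########.....................
...######.....................
...######.....................
```

```bash
python3 - <<'E'
from h import *
a=cv2.imread("pics/s11raw.png"); b=cv2.imread("pics/s6raw.png")
f=lambda i:cv2.resize(i[140:185,298:343],(400,560),interpolation=2)
cv2.imwrite("pics/s11.png",np.hstack([f(a),f(b)]))
E
```

```text
(no output)
```

View pics/s11.png

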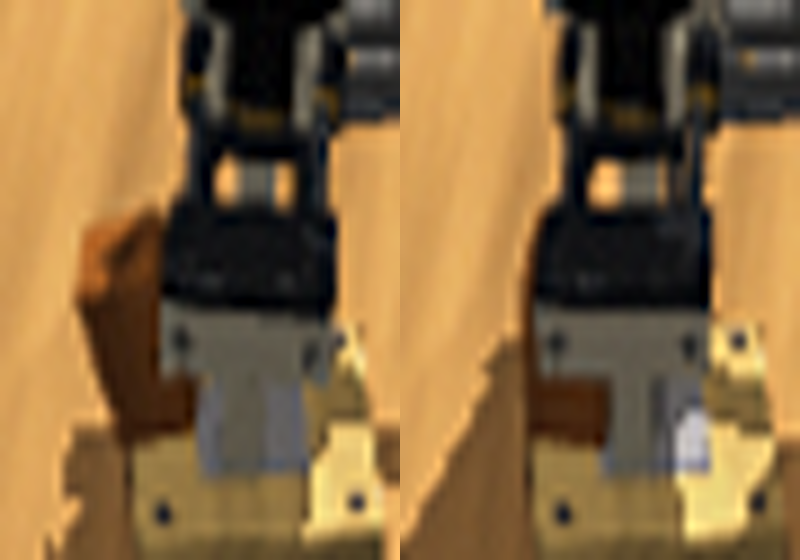

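The last view's left half shows the foot's top leaning past vertical, away from the pin: left edge from (80,300) to (120,440), about 15° over. I'll check by numbers whether it is moving.

```bash
python3 - <<'E'
from h import *
for i in range(3):
    a=optics.get_image("side"); hsv=cv2.cvtColor(a,40)
    cv2.imwrite(f"pics/s12_{i}.png",a)
    m=cv2.inRange(hsv[154:180,300:324],(3,130,40),(16,255,190)); 
    if i!=1: print(*["".join("#" if x else "." for x in r) for r in m],sep="\n"); print()
E
```

```text
...........#......#...#.
...........#.....#....#.
.................#.....#
..........#..####.......
..........#.#####.......
............#####.......
..........######........
..........######........
.........########.......
.........#######........
.........#######........
.........#######........
.........#######........
.........#######........
..........#####.........
..........######........
..........##########....
..........###########...
..........###########...
...........#########....
........############....
........############....
........#####...........
........#####...........
.......######...........
.......######...........

...........#......#...#.
...........#.....##...#.
.................#.....#
..............###.......
..............###.......
..............###.......
.............####.......
.............###........
.............###........
.............###........
.............###........
.............###........
.............###........
...........#.###........
...........#.###........
.............###........
...........#####.####...
...........##########...
............#########...
...........##########...
...........##########...
..........##...#####....
..........###...........
.........####...........
........#####...........
.......######...........
```

```bash
python3 -m crank '[[-0.3,0,0,0,0],[-0.3,0,0,0,0],[-0.3,0,0,0,0],[-0.3,0,0,0,0]]'|grep pos; python3 - <<'E'
from h import *
a=optics.get_image("side"); hsv=cv2.cvtColor(a,40); cv2.imwrite("pics/s13.png",a)
m=cv2.inRange(hsv[154:180,300:330],(3,130,40),(16,255,190)); print(*["".join("#" if x else "." for x in r) for r in m],sep="\n"); print()
for u in (311,312,312.5,313):
    o,d=ray("side",u,170); t=(-.139-o[1])/d[1]; print(u,"x left at front face",(o+d*t))
E
```

```text
eef_pos: [0.5758, -0.1575, 0.0231]
...........##.....#...#.#.....
...........#.....#....#.......
.................#.....#.....#
..............####............
............#####.............
............####..............
...........#####..............
...........#####..............
...........#####..............
...........#####..............
...........#####..............
...........#####..............
...........#####..............
...........#####..............
...........#####..............
...........#####..............
...........#####.###..........
...........##########.........
...........##########.........
...........##########.........
..........##########..........
..........##########..........
..........###.................
.........####.................
........#####.................
.......######.................

311 x left at front face [ 0.63109893 -0.139       0.04004208]
312 x left at front face [ 0.62707282 -0.139       0.04046932]
312.5 x left at front face [ 0.6250612  -0.139       0.04068278]
313 x left at front face [ 0.62305052 -0.139       0.04089615]
```

```bash
python3 -m crank '[[-0.3,0,0,-1.9,0],[-0.3,-1.3,0,0,0],[-0.3,-1.3,0,0,0],[-0.3,-1.0,0,0,0]]'>/dev/null; python3 d.py .613 -.155 .0412 184.5;
```

```text
t 40.1 pos [ 0.6133 -0.1535  0.0461] yaw -175.6 tilt [-0.0479 -0.0606] w 0.0601 F [-0.1 -0.4 -0.3] q [-0.27  0.08  1.77 -0.04  1.23 -1.9 ]
tool delta cm [ 0.06 -0.11  0.5 ] turn -0.1
```

```bash
python3 -m crank '[[-0.3,0,-0.1,0.4,0],[0.1,0,0,0,0],[1,0,0,0,0],[1,0,0,0,0],[1,0,0,0,0],[1,0,0,0,0]]'; python3 -m crank '[[1,0,0,-3,0],[1,0,0,-3,0],[1,0,0,0,0]]'|grep -E "pos|width"; python3 - <<'E'
from h import *
a=optics.get_image("side"); hsv=cv2.cvtColor(a,40); cv2.imwrite("pics/s14.png",a)
s=telemetry.sense(); p=proj("side",s["eef_pos"]); print(p)
m=cv2.inRange(hsv[145:172,300:335],(3,130,30),(16,255,190)); print(*["".join("#" if x else "." for x in r) for r in m],sep="\n")
E
python3 d.py .5693 -.1535 .0976 184.5
```

```text
time: 40.85
eef_pos: [0.6133, -0.1546, 0.0406]
orientation: [[-0.996, -0.075, 0.05], [-0.077, 0.995, -0.056], [-0.046, -0.06, -0.997]]
wrist_force: [-0.0, -0.7, -1.3]
width: 0.036
eef_pos: [0.6098, -0.1511, 0.1014]
width: 0.036
[316.80627048 156.31413193]
......#...................#.....#..
..........................#.....#..
..........................#.....#..
..............................#....
...................................
...................................
...................................
......##.....................#.....
...........###...............#.....
...........###.....###.............
...........###.....###.............
...........###.....###.............
...........###.....###.............
...........###.....###.............
...........###.....###.............
............##.....###.............
............##########.............
............##########.............
............##########.............
......####.##......................
......#################.........##.
.....##########..##................
.....#######.......................
....########.......................
...#########.......................
...#########.......................
...#########.......................
t 41.275 pos [ 0.6092 -0.151   0.0997] yaw -175.6 tilt [-0.043  -0.0589] w 0.036 F [-0.5  0.3 -2.2] q [-0.26  0.03  1.73 -0.04  1.32 -1.9 ]
tool delta cm [4.   0.06 0.03] turn -0.1
```

```bash
python3 -m crank '[[1,2,0,0,0],[1,2,0.1,0.6,0]]'>/dev/null; python3 d.py .5693 -.1535 .08 184.5; python3 -m crank '[[1,0,0,1,0],[1,0,0,0.6,0]]'|grep -E "pos|force"; python3 -m crank '[[1,0,0,0.3,0]]'|grep -E "pos|force"; 
```

```text
t 41.525 pos [ 0.5686 -0.1533  0.089 ] yaw -175.5 tilt [-0.0408 -0.058 ] w 0.036 F [-0.1 -0.1 -0.6] q [-0.29 -0.04  1.82 -0.04  1.31 -1.92]
tool delta cm [-0.03  0.02  0.9 ] turn -0.0
eef_pos: [0.5684, -0.1541, 0.0701]
wrist_force: [-1.2, 0.6, -1.1]
eef_pos: [0.5694, -0.1542, 0.0683]
wrist_force: [-11.3, 7.6, 36.6]
```

It stopped on the pin tip (TCP 0.068–0.070, expected ~0.0706), so the solid end is down and the hole is up. Lifting clear.

```bash
python3 -m crank '[[1,0,0,-1,0],[1,0,0,-4,0],[1,0,0,-5,0],[1,0,0,-4,0],[1,0,0,-2,0],[1,0,0,0,0],[1,0,0,0,0]]'; python3 - <<'E'
from h import *
a=optics.get_image("side"); b=optics.get_image("top"); hsv=cv2.cvtColor(a,40)
s=telemetry.sense(); p=proj("side",s["eef_pos"]); print(p,s["time"],np.abs(s["qd"]).max())
u0,v0=int(p[0])-16,int(p[1])-12
m=cv2.inRange(hsv[v0:v0+26,u0:u0+34],(3,130,30),(16,255,190)); print(u0,v0);print(*["".join("#" if x else "." for x in r) for r in m],sep="\n")
E
```

```text
time: 42.78
eef_pos: [0.5642, -0.145, 0.228]
orientation: [[-0.996, -0.076, 0.039], [-0.078, 0.996, -0.052], [-0.034, -0.055, -0.998]]
wrist_force: [-0.8, 0.1, -0.6]
width: 0.036
[328.6713654  128.99895838] 42.875 0.003813626728119683
312 116
..................................
..................................
..................................
..................................
..................................
..................................
......##..........................
...........###....................
...........###......##............
...........###......##............
...........###......##............
...........###.....###............
............##.....###............
............##.....###............
............##.....###............
............##.....###............
............##.....###............
............##.....###............
............##########............
............##########............
............##########............
............########.#............
...................#..............
...................#..............
...................#..............
....#..............#..............
```

```bash
python3 -c "
from station import ctrl; print(ctrl.hand_in())"
```

```text
the job is handed in; nothing more can be done
None
```

I handed the job in at about 43 s of the 72 s. The foot is held upright with its hole facing up, its middle about 0.23 m above the table.

**What I did:** Moves could only turn the tool about its own z axis. I gripped the lying foot off-centre, pivoted it up against the computer's rim, and let go against the pin so it stood up.
- **First try on the pin:** it slipped down to about 26 mm past the tip height and stopped with 6–13 N at the wrist, so the hole was facing down.
- **Turning it over:** I stood the foot on the table, tipped it over and repeated the pivot with the hole end up.
- **Second try:** it stopped at the tip height, so the solid end was down.

**Last checks:**
- **Grip and stillness:** the finger opening was 36.0 mm, the arm was still, and the wrist force was about 0.
- **Upright:** the foot's edges looked vertical in the side picture. The tool had drifted about 0.065 rad off vertical, inside the 0.2 rad limit.

**Weak points:**
- **Force on the pin:** the second try reached about 37 N at the wrist, close to the 40 N limit. There could have been a higher peak between readings.
- **Pressing on the computer:** I pushed against its rim with about 30 N. I first took part of that for the fingers touching the wall.
- **Pin position:** the two cameras disagreed by 3–5 mm on where the pin was, but both tries hit it.
- **Other loose things:** I never meant to touch them and felt no unexplained contact. I did not compare before and after pictures to confirm they stayed put.

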